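# Clear the peg-whittling board on the veranda

## Robot

A 6-joint arm with a two-finger parallel gripper is mounted at the origin on the work surface. World frame = base frame: x ahead of the robot, y to its left, z up, the work surface at z = 0. Lengths are in m, angles in rad, forces in N, time in s.
With the tool pointing down it reaches from about 0.35 to 0.85 m from the base axis. Payload 8.1 kg.
Tool frame: the origin (TCP) lies at the very end of the fingers, on their centre line; the grasp point (between the pads) lies 19 mm behind it; z points along the fingers, y is the line along which they close (so a half turn about z gives the same grasp; the last joint's range is limited). The gripper opens to 93 mm and grips with 3 to 60 N. Pads are 15 mm wide; open, the fingers measure 128 mm over their backs; the gripper's body (75 mm by 188 mm) begins 65 mm behind the grasp point.
Start: joints at [-1.374, 0.13, 1.488, -0, 1.523, -0.085], TCP at [0.167, -0.576, 0.187] pointing down, gripper open.
Joint ranges: [-2.96, 2.96], [-0.89, 2.26], [0.02, 2.5], [-1.34, 4.48], [0, 2.73], [-2.66, 2.66]. Speed limits (rad/s): [2.39, 2.39, 2.79, 3.14, 3.14, 3.14].

## Interface

Orientations are given as a rotation vector (axis times angle).
In Python, from plant import robot, imaging gives the robot as it stands.
- The arm moves only by the tool jog_arm, never from a script. Its argument "rows" is a list of rows, each a list of 2 entries, a list of its own where there are three numbers: the shift along the tool's x, y, z each as a share of 0.2 m, from -1 to 1, then the turn, a rotation vector about the tool's x, y, z each as a share of pi/2 rad, from -1 to 1. A call has 1 to 5 rows; each row is the pose to reach, as a shift and turn from the pose commanded when the call began, along the tool's axes at that moment; what a row does not reach only later rows make up. A row lasts 1/10 s, in which the tool goes at most 50 mm and 8.59 degrees, less where a joint would pass 70% of its speed; a pose out of reach is approached as far as the arm can. A call with a number of a shift or a turn outside -1 to 1 is refused whole. A call with a gripper value outside its range is refused whole. "hand" is the closure, from -1 (fully open) to 1 (shut), set as the call begins (left out, the last holds). The fingers move at their own pace and stop on an object; "squeeze" is the grip in N (left out, the last holds). Time passes only in rows, so rows that repeat a pose let the fingers close. It gives the time, the measured TCP pose, the force, the opening and the grip force at its end, in the units of the state.
- robot.read_state(): the state, without advancing time (a new reading comes with each control period).
- imaging.read_camera(name): name is "side" or "top" or "wrist"; returns a dict with "frame" (480x640x3 uint8, red, green, blue), "vertical_fov" (degrees; the focal length in pixels is half the picture's height over the tangent of half this angle, whatever the lens; pixels are square), "cx", "cy" (the principal point, pixels), "k1" (the pictures are not rectified: a ray, as slopes to the right and down, at radius r is drawn at 1 + k1 r^2 times it, then the intrinsics apply), "R" (3x3) and "t" (3): a world point X has camera coordinates R X + t. Camera axes: x right, y down, z forward; pixel columns grow to the right and rows downward; lengths in m; the calibration is good to about 2 mm. A picture is of the moment at which its call begins. There is no depth.
- robot.close_job(): hands the job in; it is judged then, once.
The state is a dict: "t": time; "q": joint angles; "dq": joint speeds; "joint_torque": joint torques, N m; "tool_pos": TCP position; "orientation": TCP orientation; "force": force on the tool from outside, world axes, zero at the start; "wrist_torque": the same for the moment, N m; "opening": finger opening in m; "gripper_force": force on a finger pad.
Only numpy, scipy, OpenCV 4.12 (cv2) and the standard library are available. Lean on these libraries where they do the work, as an engineer would, in place of code of your own. Each camera call takes 0.05 s, during which the arm holds its last target. There are 200 camera calls.

## Task

Clear the whittling board: first drop the split wooden peg into the open white enamel basin, then hold the scraper block down on the board and wipe all three wood chips off the board's edge into the green chip tray. Do not handle the chips with the fingers, stand the scraper upright back on its cork mat when you are done, and leave the spray bottle and measuring spoons where they are.

Things in the scene. Friction and masses are not known exactly. Their poses are not given: they have to be found in the camera images.
- board: fixed whittling board, brown wood on two battens, 220 mm (its x) by 280 mm (its y), top face 50 mm above the table, flat with no rims; origin on the table under its centre, z up. The chip tray stands against one of its two y ends (either one), the cork mat against the other.
- chip_tray: fixed green open tray 220 mm (x, along the board's edge) by 110 mm (y) by 38 mm high, walls and floor 4 mm; its rim is 12 mm below the board's top and it stands 3 mm from the board's end; origin at the centre of its underside, axes parallel to the board's
- mat: fixed cork mat 220 mm (x) by 110 mm (y), 6 mm thick, the scraper's resting place, 3 mm from the board's other end; origin at the centre of its underside, axes parallel to the board's
- scraper: scraper block, 0.25 kg, standing on the cork mat: an orange block with black rubber sole, 180 mm (its x) by 40 mm (its y), 34 mm high, and on top of it a blue grip ridge 120 mm (x) by 26 mm (y) reaching from 34 to 81 mm height; its long faces do the wiping; origin at the centre of its underside, z up
- chip_a: flat pale wood chip 60 x 30 x 9 mm (one end narrows to 18 mm), 12 g, lying on the board; origin at about the centre of its underside, x along its length, z up
- chip_b: flat pale wood chip 60 x 30 x 9 mm (one end narrows to 18 mm), 12 g, lying on the board; origin at about the centre of its underside, x along its length, z up
- chip_c: flat pale wood chip 60 x 30 x 9 mm (one end narrows to 18 mm), 12 g, lying on the board; origin at about the centre of its underside, x along its length, z up
- split_peg: dark wooden peg 105 mm long (its x) by 24 mm wide (its y) by 22 mm high, 45 g, one end (+x) split into two prongs, lying on the board near one of its y ends; origin at the centre of its underside, z up
- basin: fixed white enamel basin with blue rim, 160 mm (x) by 140 mm (y) by 80 mm high, walls and floor 4 mm, its hinged lid stands open (leaning back) along its +x rim, reaching to 240 mm height; origin at the centre of its underside; it stands out to the left or right, beyond the tray or the mat
- kettle_base: fixed black electric kettle base, a disc of 136 mm diameter, 30 mm high, with a red toggle switch reaching 36 mm; on the other side of the board from the basin; origin at the centre of its underside
- spray_bottle: blue hard plastic spray bottle with white head, 72 mm diameter, 200 mm high, standing loose beyond the board; origin at the centre of its underside
- spoon_set: three stainless measuring spoons on a ring, one loose piece about 140 x 110 x 12 mm, lying beyond the board; origin at about its middle on the table
- peg_tray: fixed wooden tray of good pegs, 150 mm (x) by 150 mm (y) by 35 mm high, beyond the board; origin at the centre of its underside

How it is judged:
On the way, in this order (a step that is already met when the one before it is completed fails the run):
1. the split peg is in the enamel basin (x of split_peg in the frame of basin between -0.075 and 0.075 m and y of split_peg in the frame of basin between -0.065 and 0.065 m and z of split_peg in the frame of basin below 0.07 m), for 0.2 s.
2. the scraper, held in the fingers, is down on the board (sole within 6 mm of its top face) (contact force between the fingers and scraper above 1 N and z of scraper in the frame of board between 0.044 and 0.056 m and x of scraper in the frame of board between -0.11 and 0.11 m and y of scraper in the frame of board between -0.17 and 0.17 m), for 0.1 s.
3. all three chips are in the chip tray, with the scraper still held (contact force between the fingers and scraper above 1 N and x of chip_a in the frame of chip_tray between -0.108 and 0.108 m and y of chip_a in the frame of chip_tray between -0.055 and 0.055 m and z of each of chip_a, chip_b, chip_c in the frame of chip_tray below 0.042 m and x of chip_b in the frame of chip_tray between -0.108 and 0.108 m and y of chip_b in the frame of chip_tray between -0.055 and 0.055 m and x of chip_c in the frame of chip_tray between -0.108 and 0.108 m and y of chip_c in the frame of chip_tray between -0.055 and 0.055 m), for 0.1 s.
At the end, for the whole second after the job is handed in: Peg in the basin, below its rim; all three chips in the chip tray (origins inside its outline, under 42 mm above its underside); scraper upright (0.1 rad) on the mat, origin within 60 mm (x) and 50 mm (y) of the mat's centre and under 12 mm high; all at rest (all of step 1 and x of chip_a in the frame of chip_tray between -0.108 and 0.108 m and y of chip_a in the frame of chip_tray between -0.055 and 0.055 m and z of each of chip_a, chip_b, chip_c in the frame of chip_tray below 0.042 m and x of chip_b in the frame of chip_tray between -0.108 and 0.108 m and y of chip_b in the frame of chip_tray between -0.055 and 0.055 m and x of chip_c in the frame of chip_tray between -0.108 and 0.108 m and y of chip_c in the frame of chip_tray between -0.055 and 0.055 m and x of scraper in the frame of mat between -0.06 and 0.06 m and y of scraper in the frame of mat between -0.05 and 0.05 m and z of scraper in the frame of mat below 0.012 m and angle between scraper's own z axis and vertical below 0.1 rad and linear speed of each of chip_a, chip_b, chip_c, split_peg below 0.08 m/s and linear speed of scraper below 0.02 m/s); the robot touches nothing.
It fails at once if a chip is gripped or pushed hard by the fingers (over 2 N) (contact force between the fingers and chip_a above 2 N or contact force between the fingers and chip_b above 2 N or contact force between the fingers and chip_c above 2 N).
It fails at once if the spray bottle or the spoon set is displaced by more than 30 mm, or the bottle tipped (distance of any of spray_bottle, spoon_set from where it was at the start of the episode above 0.03 m or angle between spray_bottle's own z axis and vertical above 0.5 rad).
It also fails if it takes over 64 s, if anything falls off the work surface, if the arm or the gripper's body presses on something with over 40 N, if the wrist force passes 120 N, or if a joint passes its speed limit or range.

## Working session

There is one attempt and no reset: what is moved stays moved. The work goes in short steps, Python scripts to look and compute and a tool call to move; the robot and the scene stay as the last step left them, time stands still between calls to the robot, and variables do not carry over. Pictures are saved under pics/ and viewed, at most 10 in all, crops included, and the job is handed in when it is done.

Besides the shell and the picture viewer there is one more tool, called after ">>>" as name(argument=value, ...), one argument or row to a line, values as JSON. jog_arm: Moves the arm, as the interface text tells. Its arguments: {"type":"object","properties":{"rows":{"type":"array"},"hand":{"type":"number"},"squeeze":{"type":"number"}},"required":["rows"]}

```bash
ls; mkdir -p pics; cat > h.py <<'E'
import numpy as np, cv2
from plant import robot, imaging
def cam(n):
    c=imaging.read_camera(n); c['f']=240/np.tan(np.radians(c['vertical_fov'])/2); return c
def save(c,name): cv2.imwrite('pics/'+name+'.png',cv2.cvtColor(c['frame'],cv2.COLOR_RGB2BGR))
def ray(c,p):
    K=np.array([[c['f'],0,c['cx']],[0,c['f'],c['cy']],[0,0,1.]])
    u=cv2.undistortPoints(np.array(p,float).reshape(-1,1,2),K,np.array([c['k1'],0,0,0,0.])).reshape(-1,2)
    R=np.array(c['R']); d=np.c_[u,np.ones(len(u))]@R
    return -R.T@np.array(c['t']),d
def onz(c,p,z):
    o,d=ray(c,p); return o+d*((z-o[2])/d[:,2])[:,None]
def proj(c,X):
    Y=np.array(X,float).reshape(-1,3)@np.array(c['R']).T+np.array(c['t'])
    s=Y[:,:2]/Y[:,2:]; s=s*(1+c['k1']*(s**2).sum(1))[:,None]
    return s*c['f']+[c['cx'],c['cy']]
def tri(c1,p1,c2,p2):
    A=np.zeros((3,3));b=np.zeros(3)
    for c,p in((c1,p1),(c2,p2)):
        o,d=ray(c,[p]);d=d[0]/np.linalg.norm(d[0]);M=np.eye(3)-np.outer(d,d);A+=M;b+=M@o
    return np.linalg.solve(A,b)
E
python3 - <<'E'
from h import *
for n in('top','side'):
    c=cam(n);save(c,n+'0');print(n,c['vertical_fov'],c['k1'],ray(c,[[320,240]]))
print(robot.read_state())
E
```

```text
pics
top 51.714975992522795 0.022183298730830033 (array([ 0.41621604, -0.00806192,  1.08167517]), array([[ 0.19563725,  0.0366028 , -0.98015841]]))
side 45.19423146277612 -0.14642013732262238 (array([0.18464926, 1.05464705, 0.81198109]), array([[ 0.32131696, -0.77364614, -0.5461307 ]]))
{'t': 0.1, 'q': array([-1.37439854e+00,  1.31071991e-01,  1.48912723e+00, -3.62520087e-05,
        1.52300815e+00, -8.53834867e-02]), 'dq': array([ 4.35343532e-05,  4.46333071e-04, -2.45907915e-03,  1.93181965e-03,
        7.70859195e-05, -2.01076574e-04]), 'joint_torque': array([ 2.34291721e-03, -5.61343575e+01, -4.93092942e+01,  7.73277995e-02,
        2.92404281e-02, -8.34002981e-05]), 'tool_pos': array([ 0.16674975, -0.57579321,  0.18652424]), 'orientation': array([-3.10886896e+00, -4.40934706e-01,  1.97403998e-04]), 'force': array([-0.91980129, -0.299467  , -0.37553596]), 'wrist_torque': array([-0.01814942, -0.01867239,  0.04785194]), 'gripper_force': 0.0, 'opening': 0.09329786888617568}
```

View pics/top0.png

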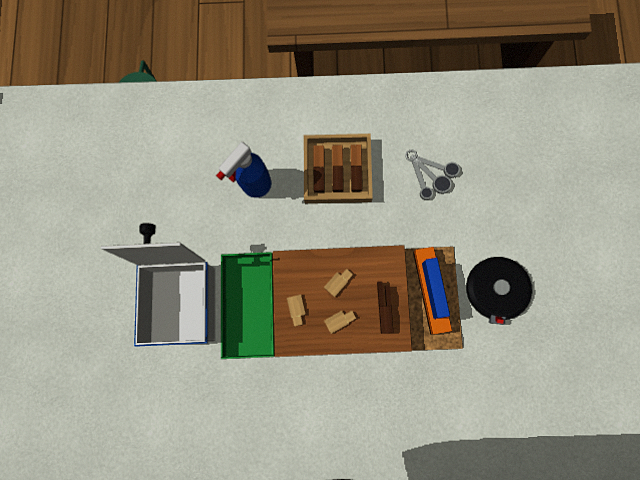

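View pics/side0.png

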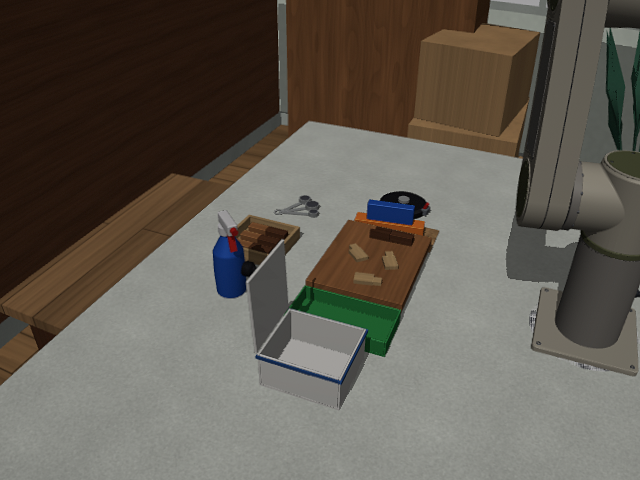

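The top view has world +x up and +y to the left. Left to right it shows the basin (172,305), tray (247,305), board (340,300), peg (388,307), scraper (434,290) and kettle base. The chips are at (297,310), (338,283) and (340,321). The side view shows the same layout, with the basin near (312,360), peg (391,236) and grip (390,211).

```bash
cat >> h.py <<'E'
def blob(c,lo,hi,roi,k=3,n=1):
    hsv=cv2.cvtColor(c['frame'],cv2.COLOR_RGB2HSV); m=cv2.inRange(hsv,np.array(lo),np.array(hi))
    z=np.zeros_like(m);x0,y0,x1,y1=roi;z[y0:y1,x0:x1]=m[y0:y1,x0:x1]
    if k>1: z=cv2.morphologyEx(z,cv2.MORPH_CLOSE,np.ones((k,k)))
    cs=sorted(cv2.findContours(z,cv2.RETR_EXTERNAL,cv2.CHAIN_APPROX_NONE)[0],key=cv2.contourArea)[::-1][:n]
    return cs
def quad(ct): 
    h=cv2.convexHull(ct); e=.01
    while True:
        a=cv2.approxPolyDP(h,e*cv2.arcLength(h,True),True)
        if len(a)<=4: return a.reshape(-1,2)
        e+=.005
E
python3 - <<'E'
from h import *
np.set_printoptions(precision=4,suppress=True)
T=cam('top');S=cam('side')
h=cv2.cvtColor(T['frame'],cv2.COLOR_RGB2HSV)
for n,p in dict(board=(340,255),peg=(388,310),chip=(297,310),grip=(436,290),org=(425,290),green=(247,305),rim=(207,305),cork=(452,330)).items(): print(n,h[p[1],p[0]])
h2=cv2.cvtColor(S['frame'],cv2.COLOR_RGB2HSV)
for n,p in dict(board=(370,250),peg=(391,236),chip=(358,252),grip=(390,211),green=(350,320),rim=(300,372)).items(): print(n,h2[p[1],p[0]])
for c,z in((T,'T'),(S,'S')):
    r=(415,240,465,350) if z=='T' else (355,190,430,235)
    print(z,'grip',quad(blob(c,(105,150,60),(125,255,255),r)[0]).tolist())
    r=(215,240,285,365) if z=='T' else (270,270,410,360)
    print(z,'tray',quad(blob(c,(45,100,30),(75,255,255),r)[0]).tolist())
    r=(370,270,404,345) if z=='T' else (362,222,422,250)
    print(z,'peg',quad(blob(c,(0,50,0),(20,255,75),r)[0]).tolist())
    r=(120,255,212,355) if z=='T' else (250,300,375,410)
    print(z,'rim',quad(blob(c,(100,100,30),(125,255,255),r)[0]).tolist())
E
```

```text
board [ 12 174 120]
peg [  8 186  59]
chip [ 18 133 172]
grip [110 226 157]
org [ 13 240 209]
green [ 67 195 123]
rim [110 169  65]
cork [ 14 153  70]
board [ 13 151  91]
peg [ 10 166  40]
chip [ 17 110 127]
grip [110 214  93]
green [ 67 169  92]
rim [111  42  79]
T grip [[436, 257], [449, 315], [435, 318], [422, 263]]
T tray [[270, 252], [273, 356], [221, 358], [221, 255]]
T peg [[388, 282], [399, 331], [381, 333], [377, 282]]
T rim [[206, 262], [207, 341], [134, 345], [137, 265]]
S grip [[369, 200], [413, 205], [411, 224], [368, 218]]
S tray [[290, 305], [309, 286], [400, 312], [382, 356]]
S peg [[414, 240], [372, 238], [370, 229], [411, 233]]
S rim [[367, 330], [340, 384], [256, 358], [256, 355]]
```

```bash
python3 - <<'E'
from h import *
np.set_printoptions(precision=4,suppress=True)
T=cam('top');S=cam('side')
h=cv2.cvtColor(T['frame'],cv2.COLOR_RGB2HSV)
print(h[290,415:460].tolist()); print(h[310,372:404].tolist())
print('tray rim',onz(T,[[270,252],[273,356],[221,358],[221,255]],.038))
print('basin rim',onz(T,[[206,262],[207,341],[134,345],[137,265]],.08))
print('tri basin',tri(T,(207,262),S,(367,330)),tri(T,(207,341),S,(340,384)))
print('peg',onz(T,quad(blob(T,(0,50,0),(20,255,75),(370,270,404,345))[0]),.072))
print('grip',onz(T,[[436,257], [449, 315], [435, 318], [422, 263]],.087))
for ct in blob(T,(14,60,90),(30,160,255),(275,250,370,350),3,4):
    (c,s,a)=cv2.minAreaRect(ct);print('chip',cv2.contourArea(ct),onz(T,[c],.059),s,a)
k=cv2.approxPolyDP
b=blob(T,(8,140,60),(16,200,200),(268,235,412,362),3,1)[0];q=quad(b);print('board',q.tolist(),onz(T,q,.05))
E
```

```text
[[17, 146, 70], [18, 148, 76], [16, 140, 80], [17, 143, 73], [17, 152, 84], [16, 138, 140], [16, 127, 26], [11, 253, 112], [11, 246, 114], [14, 235, 216], [13, 237, 209], [13, 244, 215], [7, 111, 87], [111, 255, 88], [109, 246, 82], [112, 218, 82], [110, 231, 75], [110, 223, 169], [111, 214, 167], [111, 225, 159], [111, 215, 161], [111, 223, 159], [110, 216, 158], [111, 220, 158], [111, 221, 156], [110, 227, 154], [111, 227, 154], [110, 223, 159], [111, 230, 170], [112, 217, 74], [16, 188, 92], [18, 168, 70], [15, 151, 64], [17, 164, 67], [15, 154, 78], [15, 154, 76], [16, 147, 71], [17, 141, 65], [16, 151, 76], [15, 164, 81], [15, 164, 73], [14, 165, 68], [18, 83, 71], [56, 18, 99], [45, 25, 102]]
[[14, 182, 119], [13, 190, 118], [14, 197, 115], [13, 176, 123], [13, 189, 119], [13, 179, 124], [13, 186, 118], [11, 178, 43], [10, 171, 64], [10, 176, 61], [10, 189, 62], [10, 190, 63], [12, 198, 67], [10, 176, 68], [10, 209, 61], [10, 185, 62], [12, 165, 62], [11, 189, 54], [9, 157, 57], [12, 214, 31], [12, 191, 60], [12, 183, 60], [13, 202, 58], [12, 179, 57], [14, 170, 57], [14, 192, 
[... 389 characters left out ...]
.1073  0.072 ]
 [ 0.4278 -0.1248  0.072 ]
 [ 0.4247 -0.0887  0.072 ]
 [ 0.5271 -0.085   0.072 ]]
grip [[ 0.5732 -0.2048  0.087 ]
 [ 0.4566 -0.2229  0.087 ]
 [ 0.4514 -0.1951  0.087 ]
 [ 0.5617 -0.176   0.087 ]]
chip 363.5 [[ 0.4537 -0.0067  0.059 ]] (15.152059555053711, 29.915603637695312) 60.945396423339844
chip 357.0 [[ 0.5327 -0.0065  0.059 ]] (14.849241256713867, 28.991378784179688) 45.0
chip 351.0 [[0.475 0.081 0.059]] (29.75640869140625, 14.915680885314941) 77.00537872314453
chip 0.0 [[0.6006 0.0905 0.059 ]] (3.0, 0.0) 180.0
board [[411, 251], [411, 350], [275, 354], [274, 251]] [[ 0.5932 -0.1607  0.05  ]
 [ 0.3897 -0.1496  0.05  ]
 [ 0.3877  0.1269  0.05  ]
 [ 0.6011  0.1286  0.05  ]]
```

```bash
cat >> h.py <<'E'
from scipy.spatial.transform import Rotation as Ro
def plan(*wps):
    """wps: (x,y,z,yaw deg of tool x in world, tool down); each relative to the previous"""
    s=robot.read_state();p=np.array(s['tool_pos']);R=Ro.from_rotvec(s['orientation'])
    x=R.as_matrix()[:,0];print('now',p.round(4),'yaw',round(np.degrees(np.arctan2(x[1],x[0])),2),'t',s['t'],'open',round(s['opening'],4))
    for w in wps:
        g=np.radians(w[3]);Rt=Ro.from_matrix(np.array([[np.cos(g),np.sin(g),0],[np.sin(g),-np.cos(g),0],[0,0,-1]]))
        d=np.array(w[:3])-p
        print('shift',(R.inv().apply(d)/.2).round(3),'turn',((R.inv()*Rt).as_rotvec()/(np.pi/2)).round(3),'mm',round(1000*np.linalg.norm(d)))
        p,R=np.array(w[:3]),Rt
E
python3 - <<'E'
from h import *
plan((.30,-.35,.32,9),(.42,-.13,.36,2))
E
```

```text
now [ 0.1669 -0.5761  0.1871] yaw 16.15 t 0.3 open 0.0931
shift [ 0.954 -0.901 -0.664] turn [-0.    -0.     0.079] mm 294
shift [ 0.765 -0.993 -0.2  ] turn [0.    0.    0.078] mm 254
```

>>> jog_arm(
  rows=[
    [[0.19,-0.18,-0.13],[0,0,0.016]],
    [[0.38,-0.36,-0.26],[0,0,0.032]],
    [[0.57,-0.54,-0.4],[0,0,0.048]],
    [[0.76,-0.72,-0.53],[0,0,0.064]],
    [[0.95,-0.9,-0.66],[0,0,0.08]],
  ],
)

```text
t: 0.8
tool_pos: [0.2803, -0.3822, 0.3011]
orientation: [3.132, 0.243, 0.0]
force: [1.0, -0.4, 0.9]
opening: 0.0933
gripper_force: 0.0
```

>>> jog_arm(
  rows=[
    [[0.15,-0.2,-0.04],[0,0,0.016]],
    [[0.3,-0.4,-0.08],[0,0,0.032]],
    [[0.46,-0.6,-0.12],[0,0,0.048]],
    [[0.61,-0.8,-0.16],[0,0,0.064]],
    [[0.76,-0.99,-0.2],[0,0,0.078]],
  ],
)

```text
t: 1.3
tool_pos: [0.3982, -0.1652, 0.3403]
orientation: [3.141, 0.051, 0.001]
force: [-0.1, -0.3, 0.8]
opening: 0.0931
gripper_force: 0.0
```

```bash
python3 - <<'E'
from h import *
plan()
c=cam('wrist');c=cam('wrist');plan();save(c,'w1');print(c['t'],c['vertical_fov'],c['k1'],ray(c,[[320,240]]))
E
```

```text
now [ 0.3982 -0.1652  0.3403] yaw 1.85 t 1.3 open 0.0931
now [ 0.4003 -0.1622  0.3413] yaw 2.33 t 1.4 open 0.0931
[-0.17264203  0.31736224  0.63574685] 67.72501840747789 -0.057165833731710296 (array([ 0.46895831, -0.15592844,  0.53894577]), array([[-0.2414364 , -0.01255723, -0.97034867]]))
```

View pics/w1.png

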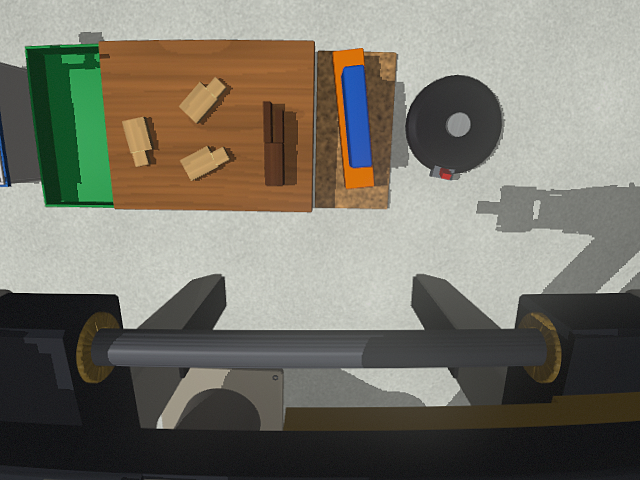

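The wrist view shows the peg at (274,145) with its prongs up, toward +x, and its shadow to the right. Also visible are the grip top around (358,117), the board from x=100 to 315, and the chips at (138,141), (204,100) and (205,161).

```bash
python3 - <<'E'
from h import *
np.set_printoptions(precision=4,suppress=True)
T=cam('top');W=cam('wrist')
h=cv2.cvtColor(W['frame'],cv2.COLOR_RGB2HSV)
for r in(120,170): print(r,h[r,258:302,2].tolist())
print(150,h[110,338:376].tolist())
for n,c,r in(('W',W,(325,50,390,190)),('T',T,(415,240,465,350))):
    ct=blob(c,(105,150,115),(125,255,255),r)[0];q=quad(ct);print(n,'grip',q.tolist(),cv2.minAreaRect(ct));print(onz(c,q,.087))
qw=quad(blob(W,(105,150,115),(125,255,255),(325,50,390,190))[0])
b=blob(W,(8,140,70),(16,200,200),(100,30,316,215),3,1)[0];q=quad(b);print('board',q.tolist(),onz(W,q,.05))
b=blob(W,(45,80,30),(80,255,255),(0,30,316,220),3,1)[0];q=quad(b);print('tray',q.tolist(),onz(W,q,.038))
for ct in blob(W,(14,60,90),(30,160,255),(110,60,250,200),3,3):
    m=cv2.moments(ct);c=(m['m10']/m['m00'],m['m01']/m['m00']);print('chip',cv2.contourArea(ct),c,onz(W,[c],.059))
    P=onz(W,cv2.convexHull(ct).reshape(-1,2),.055);print(P.min(0),P.max(0))
E
```

```text
120 [101, 75, 78, 79, 80, 81, 83, 57, 34, 48, 78, 82, 80, 80, 79, 79, 78, 79, 85, 52, 26, 64, 84, 88, 86, 85, 84, 86, 85, 85, 83, 85, 85, 84, 76, 146, 141, 141, 139, 141, 139, 139, 140, 139]
170 [152, 98, 82, 88, 87, 89, 88, 91, 96, 95, 93, 89, 86, 85, 86, 86, 82, 80, 87, 62, 30, 43, 94, 90, 88, 90, 87, 86, 87, 87, 88, 88, 85, 82, 151, 142, 141, 142, 140, 140, 139, 140, 138, 137]
150 [[15, 254, 225], [10, 191, 212], [109, 255, 117], [110, 209, 105], [110, 206, 136], [109, 214, 187], [109, 207, 182], [110, 199, 186], [109, 203, 183], [110, 204, 184], [109, 205, 183], [110, 203, 183], [110, 203, 182], [109, 207, 180], [110, 201, 181], [110, 201, 181], [110, 199, 181], [109, 203, 180], [110, 205, 179], [110, 201, 180], [109, 205, 178], [109, 207, 179], [109, 205, 179], [110, 205, 173], [109, 213, 147], [147, 97, 87], [15, 183, 114], [17, 125, 110], [16, 121, 101], [17, 117, 94], [16, 116, 92], [16, 117, 96], [14, 120, 98], [16, 120, 100], [16, 120, 104], [15, 113, 99], [14, 115, 93], [15, 110, 90]]
W grip [[358, 62], [366, 162], [348, 164], [339, 64]] ((351.4137878417969, 112.9655303955
[... 428 characters left out ...]
22  0.087 ]]
board [[308, 38], [306, 208], [109, 204], [100, 37]] [[ 0.6038 -0.1434  0.05  ]
 [ 0.3888 -0.1478  0.05  ]
 [ 0.3845  0.1278  0.05  ]
 [ 0.6     0.1222  0.05  ]]
tray [[92, 40], [107, 204], [39, 203], [19, 43]] [[0.5997 0.1404 0.038 ]
 [0.3824 0.1379 0.038 ]
 [0.3807 0.2417 0.038 ]
 [0.5972 0.2444 0.038 ]]
chip 1067.5 (195.93879781420765, 95.81654957064792) [[ 0.5289 -0.0037  0.059 ]]
[ 0.4945 -0.0376  0.055 ] [0.5575 0.0278 0.055 ]
chip 991.5 (197.4388972936628, 157.88384602454192) [[ 0.4514 -0.0033  0.059 ]]
[ 0.4256 -0.0362  0.055 ] [0.4757 0.0336 0.055 ]
chip 923.0 (131.22932466594438, 135.92072950523655) [[0.4772 0.0839 0.059 ]]
[0.4411 0.0677 0.055 ] [0.5066 0.1052 0.055 ]
```

```bash
python3 - <<'E'
from h import *
np.set_printoptions(precision=4,suppress=True)
T=cam('top');W=cam('wrist')
def edges(c,rows,x0,x1,thr,gap):
    v=cv2.cvtColor(c['frame'],cv2.COLOR_RGB2HSV)[:,:,2].astype(int);out=[]
    for r in rows:
        l=v[r,x0:x1]; i=np.where(l<thr)[0][0]; j=i+gap+np.argmin(l[i+gap:i+gap+6]); out.append((r,x0+i,x0+j))
    return np.array(out)
eW=edges(W,range(102,182,8),250,300,115,15);eT=edges(T,range(288,330,6),370,404,90,8)
print(eW.tolist(),eT.tolist())
vW=cv2.cvtColor(W['frame'],cv2.COLOR_RGB2HSV)[:,:,2];vT=cv2.cvtColor(T['frame'],cv2.COLOR_RGB2HSV)[:,:,2]
print(vW[88:110,262].tolist());print(vW[172:196,268].tolist());print(vT[276:292,381].tolist(),vT[322:340,384].tolist())
for c,e in((W,eW),(T,eT)):
    m=np.c_[(e[:,1]+e[:,2])/2-.5,e[:,0]]
    P=onz(c,m,.072);print(P[[0,-1]],np.degrees(np.polyfit(P[:,0],P[:,1],1)), np.polyval(np.polyfit(P[:,0],P[:,1],1),.478))
E
```

```text
[[102, 255, 275], [110, 255, 275], [118, 256, 276], [126, 256, 275], [134, 256, 276], [142, 256, 276], [150, 256, 276], [158, 257, 276], [166, 257, 276], [174, 257, 276]] [[288, 377, 385], [294, 378, 386], [300, 378, 386], [306, 379, 391], [312, 379, 391], [318, 379, 392], [324, 380, 392]]
[141, 144, 151, 154, 158, 157, 158, 163, 97, 37, 50, 58, 63, 61, 61, 62, 60, 60, 58, 61, 63, 62]
[84, 82, 84, 83, 85, 85, 87, 87, 79, 84, 130, 155, 151, 152, 156, 151, 140, 137, 140, 143, 148, 150, 154, 152]
[129, 133, 141, 149, 142, 101, 54, 53, 60, 56, 56, 58, 54, 56, 56, 55] [70, 73, 68, 65, 69, 64, 64, 64, 64, 62, 58, 80, 137, 138, 138, 145, 137, 118]
[[ 0.5207 -0.0964  0.072 ]
 [ 0.4329 -0.0986  0.072 ]] [ 1.4161 -6.2731] -0.09767193634960857
[[ 0.5147 -0.0916  0.072 ]
 [ 0.4422 -0.0985  0.072 ]] [ 6.0285 -8.3623] -0.09565650044053321
```

```bash
python3 - <<'E'
from h import *
np.set_printoptions(precision=4,suppress=True)
T=cam('top');W=cam('wrist')
print(tri(T,(384.7,307),W,(265.5,139)),onz(T,[(384.7,307)],.072),onz(W,[(265.5,139),(265,97),(267,181)],.072))
print('grip',tri(T,(436.5,288),W,(352,112.5)) )
plan((.475,-.098,.20,1),(.475,-.098,.06,1))
E
```

```text
[ 0.4761 -0.0986  0.0696] [[ 0.4761 -0.0984  0.072 ]] [[ 0.476  -0.099   0.072 ]
 [ 0.5261 -0.0983  0.072 ]
 [ 0.4236 -0.1008  0.072 ]]
grip [ 0.5126 -0.2068  0.0614]
now [ 0.3971 -0.1684  0.3392] yaw 1.79 t 1.7 open 0.0928
shift [ 0.401 -0.339  0.696] turn [-0.     0.001  0.009] mm 174
shift [0.  0.  0.7] turn [0. 0. 0.] mm 140
```

```bash
python3 - <<'E'
from h import *
for i in range(3): print(robot.read_state()['tool_pos'])
plan((.462,-.0985,.20,1.2),(.462,-.0985,.055,1.2))
E
```

```text
[ 0.39705891 -0.1683661   0.33924161]
[ 0.39705891 -0.1683661   0.33924161]
[ 0.39705891 -0.1683661   0.33924161]
now [ 0.3971 -0.1684  0.3392] yaw 1.79 t 1.7 open 0.0928
shift [ 0.336 -0.339  0.696] turn [-0.     0.001  0.007] mm 169
shift [0.    0.    0.725] turn [0. 0. 0.] mm 145
```

>>> jog_arm(
  rows=[
    [[0.09,-0.09,0.18],[0,0,0]],
    [[0.18,-0.18,0.36],[0,0,0]],
    [[0.27,-0.27,0.54],[0,0,0.007]],
    [[0.336,-0.34,0.696],[0,0,0.007]],
    [[0.336,-0.34,0.696],[0,0,0.007]],
  ],
  hand=0.1,
  squeeze=25,
)

```text
t: 2.2
tool_pos: [0.46, -0.0959, 0.1948]
orientation: [-3.138, -0.035, 0.014]
force: [-1.1, -0.5, 0.3]
opening: 0.0577
gripper_force: 0.0
```

```bash
python3 - <<'E'
from h import *
plan((.462,-.0985,.055,1.2));cam('side');plan((.462,-.0985,.055,1.2))
E
```

```text
now [ 0.46   -0.0959  0.1948] yaw 1.26 t 2.2 open 0.0577
shift [0.016 0.016 0.699] turn [-0.002  0.005  0.001] mm 140
now [ 0.4607 -0.0971  0.1979] yaw 1.26 t 2.25 open 0.0537
shift [0.01  0.008 0.715] turn [-0.001  0.004  0.001] mm 143
```

>>> jog_arm(
  rows=[
    [[0.005,0.003,0.18],[0,0,0]],
    [[0.01,0.006,0.36],[0,0,0]],
    [[0.01,0.006,0.54],[0,0,0]],
    [[0.01,0.006,0.66],[0,0,0]],
    [[0.01,0.006,0.715],[0,0,0]],
  ],
)

```text
t: 2.75
tool_pos: [0.4638, -0.0996, 0.057]
orientation: [3.141, 0.032, -0.002]
force: [-0.1, 0.7, -0.3]
opening: 0.042
gripper_force: 0.0
```

>>> jog_arm(
  rows=[
    [[0,0,0],[0,0,0]],
    [[0,0,0],[0,0,0]],
  ],
)

```text
t: 2.95
tool_pos: [0.4659, -0.0992, 0.0596]
orientation: [3.14, 0.034, 0.004]
force: [-0.2, 0.8, 0.2]
opening: 0.0419
gripper_force: 0.0
```

>>> jog_arm(
  rows=[
    [[0,0,0.02],[0,0,0]],
    [[0,0,0.02],[0,0,0]],
    [[0,0,0.02],[0,0,0]],
  ],
)

```text
t: 3.25
tool_pos: [0.4652, -0.0981, 0.0542]
orientation: [3.141, 0.036, 0.002]
force: [-0.2, -0.7, -0.5]
opening: 0.0418
gripper_force: 0.0
```

>>> jog_arm(
  rows=[
    [[0,0,0],[0,0,0]],
    [[0,0,0],[0,0,0]],
    [[0,0,0],[0,0,0]],
    [[0,0,0],[0,0,0]],
    [[0,0,0],[0,0,0]],
  ],
  hand=1,
  squeeze=25,
)

```text
t: 3.75
tool_pos: [0.4647, -0.098, 0.0535]
orientation: [-3.141, -0.036, 0.0]
force: [-1.3, 0.3, -0.9]
opening: 0.0066
gripper_force: 0.0
```

```bash
python3 - <<'E'
from h import *
T=cam('top');S=cam('side');W=cam('wrist')
a=cv2.resize(S['frame'][190:310,290:450],(800,600),interpolation=cv2.INTER_CUBIC)
S['frame']=a;save(S,'s2')
x=proj(T,[[.465,-.098,.0535]]);print(x,proj(W,[[.465,-.098,.0535]]))
save(T,'t2');save(W,'w2');print(robot.read_state()['opening'])
E
```

```text
[[383.96461028 313.01901911]] [[319.56979193 269.9788355 ]]
0.0005746821561874666
```

View pics/s2.png

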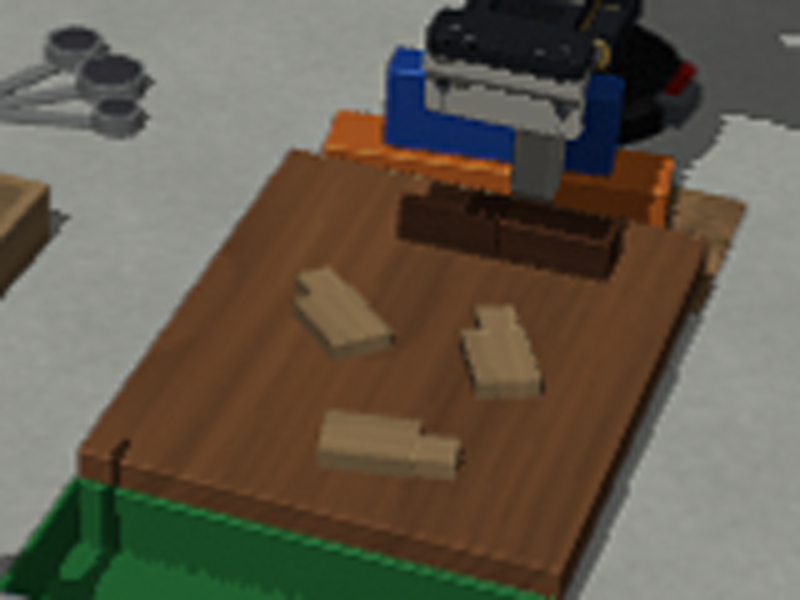

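The closed fingertip (535,200) sits on or behind the peg's far edge and missed it. I'll check the wrist view.

```bash
python3 - <<'E'
import cv2
a=cv2.imread('pics/w2.png')[130:310,200:440];b=cv2.imread('pics/t2.png')[240:360,330:480]
a=cv2.resize(a,(800,600));cv2.imwrite('pics/w2c.png',a)
E
```

```text
(no output)
```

View pics/w2c.png

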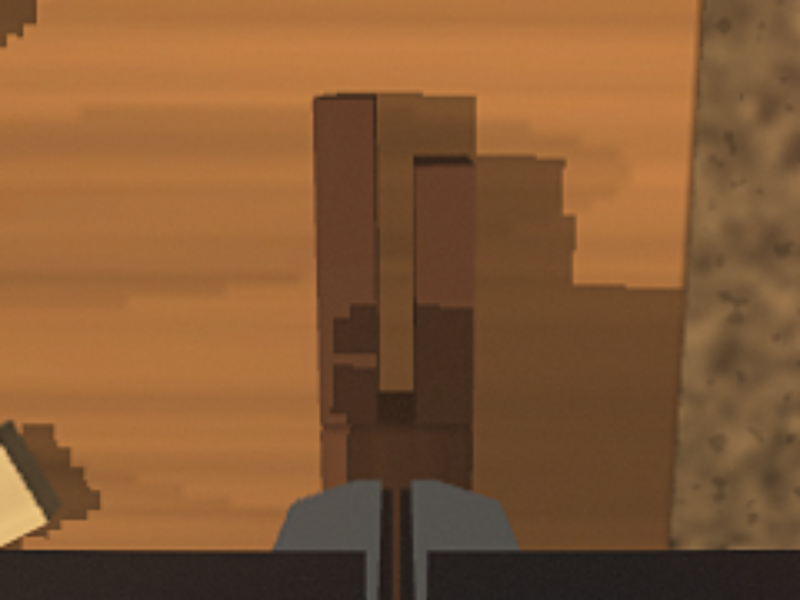

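```bash
python3 - <<'E'
from h import *
np.set_printoptions(precision=4,suppress=True)
S=cam('side');T=cam('top');W=cam('wrist');plan()
for z in(.0535,.06,.07,.075,.08): print(z,proj(S,[[.465,-.098,z]]))
print('peg corners',proj(S,[[.476+sx*.052,-.0985+sy*.012,z] for sx in(-1,1) for sy in(-1,1) for z in(.05,.072)]))
print('crop seen: 397,230; peg +y bottom corners', (290+612*.2,190+278*.2),(290+398*.2,190+237*.2),'top',(290+400*.2,190+198*.2),(290+618*.2,190+232*.2))
b=[(290+80*.2,190+450*.2),(290+560*.2,190+572*.2)]
print('board corners +y', b, onz(S,b,.05), proj(S,[[.6,.137,.05],[.384,.134,.05]]))
q=[(290+295*.2,190+150*.2),(290+700*.2,190+232*.2)];print(onz(S,q,.05))
E
```

```text
now [ 0.4647 -0.098   0.0535] yaw 1.29 t 4.05 open 0.0006
0.0535 [[395.5247 239.0642]]
0.06 [[395.7461 236.8121]]
0.07 [[396.0883 233.3248]]
0.075 [[396.2601 231.5709]]
0.08 [[396.4323 229.8102]]
peg corners [[413.0645 241.4469]
 [413.9688 233.7992]
 [410.4247 246.472 ]
 [411.3218 238.7629]
 [372.4825 232.1147]
 [373.0224 224.5507]
 [369.353  236.9085]
 [369.8753 229.2835]]
crop seen: 397,230; peg +y bottom corners (412.4, 245.6) (369.6, 237.4) top (370.0, 229.6) (413.6, 236.4)
board corners +y [(306.0, 280.0), (402.0, 304.4)] [[0.5984 0.1352 0.05  ]
 [0.3814 0.1318 0.05  ]] [[305.014  280.2815]
 [400.5047 304.7149]]
[[ 0.6017 -0.1412  0.05  ]
 [ 0.3914 -0.1498  0.05  ]]
```

```bash
python3 - <<'E'
from h import *
np.set_printoptions(precision=4,suppress=True)
W=cam('wrist');S=cam('side');T=cam('top')
o,d=ray(W,[(318,274.)]);print(o,d)
for z in(.05,.06,.07,.08,.09): print(z,onz(W,[(318,274.)],z))
print(tri(W,(318.5,274),S,(397,230)))
print(onz(W,[(294.5,224),(342,224),(305,248)],.072)) 
hs=cv2.cvtColor(S['frame'],cv2.COLOR_RGB2HSV)
for r in range(214,240): print(r,hs[r,392:402,:].tolist()[3:7])
E
```

```text
[ 0.5329 -0.0956  0.2503] [[-0.3382 -0.0077 -0.9456]]
0.05 [[ 0.4613 -0.0972  0.05  ]]
0.06 [[ 0.4648 -0.0971  0.06  ]]
0.07 [[ 0.4684 -0.097   0.07  ]]
0.08 [[ 0.472  -0.0969  0.08  ]]
0.09 [[ 0.4756 -0.0969  0.09  ]]
[ 0.4674 -0.0988  0.0772]
[[ 0.4958 -0.0845  0.072 ]
 [ 0.4963 -0.1086  0.072 ]
 [ 0.4832 -0.09    0.072 ]]
214 [[23, 18, 112], [23, 18, 111], [23, 18, 111], [26, 16, 110]]
215 [[26, 18, 111], [23, 18, 112], [26, 16, 111], [23, 18, 112]]
216 [[30, 21, 49], [24, 19, 68], [30, 17, 77], [25, 16, 97]]
217 [[23, 18, 57], [24, 22, 57], [23, 18, 56], [23, 18, 56]]
218 [[23, 18, 57], [23, 18, 58], [23, 18, 58], [24, 22, 58]]
219 [[24, 22, 59], [30, 18, 58], [24, 22, 59], [23, 18, 58]]
220 [[24, 22, 58], [30, 18, 58], [23, 18, 58], [15, 17, 59]]
221 [[23, 18, 58], [23, 18, 58], [23, 18, 58], [23, 18, 58]]
222 [[23, 17, 59], [24, 22, 58], [24, 22, 59], [24, 22, 58]]
223 [[30, 18, 58], [23, 18, 58], [23, 18, 58], [30, 18, 58]]
224 [[23, 18, 58], [23, 18, 58], [30, 18, 58], [24, 22, 58]]
225 [[20, 13, 57], [23, 18, 58], [24, 22, 59], [23, 17, 59]]
226 [[23, 17, 59], [23, 18, 58], 
[... 158 characters left out ...]
, 64, 40], [14, 106, 48], [15, 37, 41], [30, 19, 40]]
230 [[12, 178, 33], [11, 167, 52], [12, 195, 51], [12, 137, 41]]
231 [[9, 163, 25], [11, 181, 24], [9, 163, 25], [10, 179, 30]]
232 [[11, 182, 28], [12, 182, 28], [10, 170, 27], [11, 186, 26]]
233 [[11, 173, 28], [13, 173, 28], [11, 167, 29], [11, 182, 28]]
234 [[9, 162, 33], [11, 167, 32], [11, 175, 32], [11, 185, 33]]
235 [[11, 155, 64], [10, 157, 57], [11, 161, 57], [11, 163, 58]]
236 [[12, 162, 41], [10, 151, 44], [11, 158, 55], [11, 156, 62]]
237 [[11, 164, 42], [11, 164, 42], [11, 168, 41], [10, 158, 42]]
238 [[10, 158, 42], [10, 158, 42], [11, 166, 43], [10, 168, 41]]
239 [[11, 166, 43], [10, 160, 43], [10, 160, 43], [10, 164, 42]]
```

The heights are consistent for the peg, but the true fingertip is at about 0.078 m, so reported z reads about 25 mm low. I'll reopen, go lower and recheck.

>>> jog_arm(
  rows=[
    [[0,0,0],[0,0,0]],
    [[0,0,0],[0,0,0]],
    [[0,0,0],[0,0,0]],
    [[0,0,0],[0,0,0]],
    [[0,0,0],[0,0,0]],
  ],
  hand=0.1,
)

```text
t: 4.7
tool_pos: [0.4647, -0.098, 0.0535]
orientation: [-3.141, -0.035, -0.0]
force: [-0.1, -0.0, -0.2]
opening: 0.0358
gripper_force: 0.0
```

>>> jog_arm(
  rows=[
    [[0,0,0],[0,0,0]],
    [[0,0,0.025],[0,0,0]],
    [[0,0,0.05],[0,0,0]],
    [[0,0,0.075],[0,0,0]],
    [[0,0,0.085],[0,0,0]],
  ],
)

```text
t: 5.2
tool_pos: [0.464, -0.0978, 0.0354]
orientation: [-3.141, -0.035, 0.002]
force: [-0.1, -0.7, -0.2]
opening: 0.0421
gripper_force: 0.0
```

```bash
python3 - <<'E'
from h import *
np.set_printoptions(precision=4,suppress=True)
S=cam('side');W=cam('wrist');plan();print(robot.read_state()['force'])
h=cv2.cvtColor(S['frame'],cv2.COLOR_RGB2HSV)
# near (+y) finger: find lowest grey pixel above the peg
for u in range(388,402,3):
    g=np.where((h[200:260,u,1]<70))[0]+200;print(u,g.tolist()[-3:])
for z in(.05,.055,.06,.065,.07): print(z,proj(S,[[.465,-.098+.025,z]]))
E
```

```text
now [ 0.4642 -0.0978  0.0358] yaw 1.29 t 5.3 open 0.042
[-0.1153  0.1132  0.8429]
388 [219, 220, 221]
391 [237, 238, 239]
394 [238, 239, 240]
397 [238, 239, 240]
400 [224, 227, 229]
0.05 [[392.4037 245.4863]]
0.055 [[392.5708 243.7454]]
0.06 [[392.7383 241.9975]]
0.065 [[392.9063 240.2427]]
0.07 [[393.0747 238.4809]]
```

>>> jog_arm(
  rows=[
    [[0,0,0.02],[0,0,0]],
    [[0,0,0.04],[0,0,0]],
    [[0,0,0.05],[0,0,0]],
    [[0,0,0.05],[0,0,0]],
  ],
)

```text
t: 5.7
tool_pos: [0.4643, -0.0979, 0.026]
orientation: [-3.141, -0.036, 0.001]
force: [0.4, -0.2, -0.1]
opening: 0.0416
gripper_force: 0.0
```

>>> jog_arm(
  rows=[
    [[0,0,0],[0,0,0]],
    [[0,0,0],[0,0,0]],
    [[0,0,0],[0,0,0]],
    [[0,0,0],[0,0,0]],
    [[0,0,0],[0,0,0]],
  ],
  hand=1,
  squeeze=25,
)

```text
t: 6.2
tool_pos: [0.4649, -0.098, 0.0267]
orientation: [3.141, 0.036, 0.001]
force: [0.3, -0.0, 1.7]
opening: 0.024
gripper_force: 25.0
```

>>> jog_arm(
  rows=[
    [[0,0,-0.15],[0,0,0]],
    [[0,0,-0.3],[0,0,0]],
    [[0,0,-0.5],[0,0,0]],
    [[0,0,-0.7],[0,0,0]],
    [[0,0,-0.8],[0,0,0]],
  ],
)

```text
t: 6.7
tool_pos: [0.4662, -0.0985, 0.1906]
orientation: [3.14, 0.036, 0.007]
force: [0.8, 0.3, -0.9]
opening: 0.0239
gripper_force: 25.0
```

>>> jog_arm(
  rows=[
    [[0,-0.15,0],[0,0,0]],
    [[0.02,-0.35,0],[0,0,0]],
    [[0.04,-0.55,0],[0,0,0]],
    [[0.05,-0.75,0],[0,0,0]],
    [[0.05,-0.95,0],[0,0,0]],
  ],
)

```text
t: 7.2
tool_pos: [0.4702, 0.0937, 0.1865]
orientation: [-3.141, -0.035, -0.0]
force: [0.1, -0.1, -0.1]
opening: 0.0234
gripper_force: 25.0
```

```bash
python3 - <<'E'
from h import *
np.set_printoptions(precision=4,suppress=True)
W=cam('wrist');save(W,'w3')
plan((.48,.334,.187,1.2))
E
```

```text
now [0.4696 0.0991 0.1865] yaw 1.44 t 7.25 open 0.0242
shift [ 0.081 -1.173  0.002] turn [-0.002  0.     0.003] mm 235
```

View pics/w3.png

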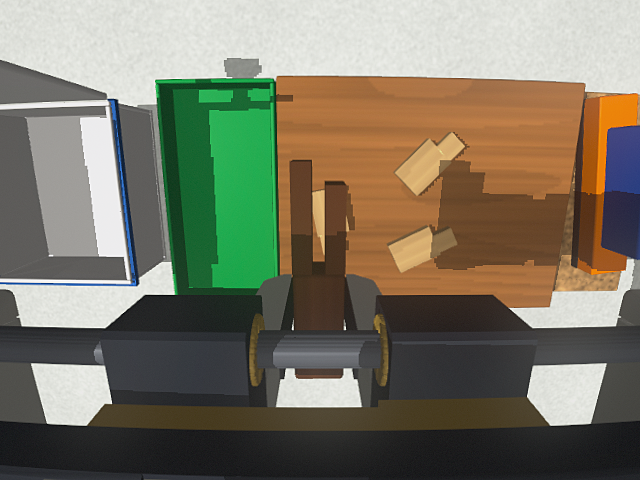

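The peg is held level in the fingers (320,260). The basin's near rim runs from (112,100) to (135,285).

>>> jog_arm(
  rows=[
    [[0.02,-0.2,0],[0,0,0]],
    [[0.04,-0.42,0],[0,0,0]],
    [[0.06,-0.64,0],[0,0,0]],
    [[0.08,-0.84,0],[0,0,0]],
    [[0.08,-1.0,0],[0,0,0]],
  ],
)

```text
t: 7.75
tool_pos: [0.4817, 0.2945, 0.1862]
orientation: [-3.141, -0.037, 0.0]
force: [0.2, -0.2, 0.8]
opening: 0.024
gripper_force: 25.0
```

```bash
python3 - <<'E'
from h import *
np.set_printoptions(precision=4,suppress=True)
W=cam('wrist')
h=cv2.cvtColor(W['frame'],cv2.COLOR_RGB2HSV);m=cv2.inRange(h,(105,120,50),(125,255,255));m[300:]=0
n,l,s,c=cv2.connectedComponentsWithStats(m)
for i in range(1,n):
    if s[i][4]>40:
        k=np.argwhere(l==i)[:,::-1];a=k[k.sum(1).argmin()],k[k.sum(1).argmax()],k[(k[:,0]-k[:,1]).argmin()],k[(k[:,0]-k[:,1]).argmax()]
        print(s[i],np.array(a).tolist());print(onz(W,a,.08))
plan((.48,.334,.187,1.2),(.48,.334,.045,1.2))
E
```

```text
[181 117  16 178 348] [[181, 117], [196, 294], [195, 294], [182, 117]]
[[0.5738 0.4092 0.08  ]
 [0.4193 0.4059 0.08  ]
 [0.4193 0.4068 0.08  ]
 [0.5738 0.4084 0.08  ]]
[350 117   7 157 449] [[354, 117], [352, 273], [350, 273], [356, 117]]
[[0.5763 0.2685 0.08  ]
 [0.4432 0.2641 0.08  ]
 [0.4431 0.2659 0.08  ]
 [0.5763 0.2669 0.08  ]]
now [0.4808 0.2983 0.1861] yaw 1.46 t 7.8 open 0.024
shift [ 0.    -0.179 -0.004] turn [-0.002  0.     0.003] mm 36
shift [0.   0.   0.71] turn [0. 0. 0.] mm 142
```

>>> jog_arm(
  rows=[
    [[0,-0.1,0],[0,0,0]],
    [[0,-0.185,0],[0,0,0]],
    [[0,-0.185,0.15],[0,0,0]],
    [[0,-0.185,0.3],[0,0,0]],
    [[0,-0.185,0.45],[0,0,0]],
  ],
)

```text
t: 8.3
tool_pos: [0.4813, 0.3296, 0.0957]
orientation: [-3.141, -0.036, -0.001]
force: [-0.0, 0.7, -1.2]
opening: 0.0238
gripper_force: 25.0
```

>>> jog_arm(
  rows=[
    [[0,0,0.12],[0,0,0]],
    [[0,0,0.24],[0,0,0]],
    [[0,0,0.24],[0,0,0]],
    [[0,0,0.24],[0,0,0]],
  ],
)

```text
t: 8.7
tool_pos: [0.4809, 0.3291, 0.0486]
orientation: [3.141, 0.035, -0.001]
force: [-0.5, 0.7, 0.6]
opening: 0.024
gripper_force: 25.0
```

>>> jog_arm(
  rows=[
    [[0,0,0],[0,0,0]],
    [[0,0,0],[0,0,0]],
    [[0,0,0],[0,0,0]],
    [[0,0,0],[0,0,0]],
  ],
  hand=0.1,
)

```text
t: 9.1
tool_pos: [0.4816, 0.3298, 0.0494]
orientation: [-3.141, -0.036, -0.002]
force: [-0.4, 0.3, -0.6]
opening: 0.0417
gripper_force: 0.0
```

>>> jog_arm(
  rows=[
    [[0,0,-0.15],[0,0,0]],
    [[0,0,-0.3],[0,0,0]],
    [[0,0,-0.5],[0,0,0]],
    [[0,0,-0.65],[0,0,0]],
    [[0,0,-0.75],[0,0,0]],
  ],
  hand=-0.2,
)

```text
t: 9.6
tool_pos: [0.482, 0.3301, 0.2021]
orientation: [-3.139, -0.036, -0.006]
force: [1.3, 0.3, -0.2]
opening: 0.0559
gripper_force: 0.0
```

```bash
python3 - <<'E'
from h import *
np.set_printoptions(precision=4,suppress=True)
T=cam('top');W=cam('wrist')
h=cv2.cvtColor(W['frame'],cv2.COLOR_RGB2HSV)
for ct in blob(W,(0,80,0),(20,255,110),(180,60,370,290),3,1): print(cv2.contourArea(ct),onz(W,[cv2.minAreaRect(ct)[0]],.026),cv2.minAreaRect(ct))
save(W,'w4');plan((.511,-.2017,.2,8.4))
E
```

```text
1586.0 [[0.5107 0.3198 0.026 ]] ((330.4975891113281, 190.82196044921875), (98.05962371826172, 22.279926300048828), 77.90524291992188)
now [0.4831 0.3307 0.203 ] yaw 1.3 t 9.7 open 0.0558
shift [0.079 2.664 0.007] turn [-0.002 -0.004 -0.079] mm 533
```

>>> jog_arm(
  rows=[
    [[0.01,0.2,0],[0,0,0]],
    [[0.02,0.4,0],[0,0,0]],
    [[0.03,0.6,0],[0,0,0]],
    [[0.03,0.8,0],[0,0,0]],
    [[0.03,1.0,0],[0,0,0]],
  ],
)

```text
t: 10.2
tool_pos: [0.4907, 0.1281, 0.1968]
orientation: [3.141, 0.036, -0.003]
force: [0.1, 0.5, 0.3]
opening: 0.0562
gripper_force: 0.0
```

>>> jog_arm(
  rows=[
    [[0.01,0.2,0],[0,0,0]],
    [[0.02,0.4,0],[0,0,0]],
    [[0.03,0.6,0],[0,0,0]],
    [[0.03,0.8,0],[0,0,-0.04]],
    [[0.03,1.0,0],[0,0,-0.08]],
  ],
)

```text
t: 10.7
tool_pos: [0.5012, -0.0716, 0.1969]
orientation: [-3.132, -0.237, 0.002]
force: [0.4, 0.4, -0.4]
opening: 0.0558
gripper_force: 0.0
```

```bash
python3 - <<'E'
from h import *
np.set_printoptions(precision=4,suppress=True)
T=cam('top');W=cam('wrist');W=cam('wrist')
ct=blob(W,(105,150,115),(125,255,255),(250,0,640,290))[0];q=quad(ct);P=onz(W,q,.087);print(q.tolist());print(P,P.mean(0))
save(W,'w5');plan((.511,-.2017,.15,8.4))
E
```

```text
[[479, 172], [468, 286], [455, 289], [453, 173]]
[[ 0.5706 -0.2024  0.087 ]
 [ 0.4679 -0.2188  0.087 ]
 [ 0.4633 -0.2073  0.087 ]
 [ 0.5663 -0.1803  0.087 ]] [ 0.517  -0.2022  0.087 ]
now [ 0.5013 -0.072   0.1969] yaw 8.26 t 10.85 open 0.0554
shift [-0.044  0.649  0.234] turn [-0.     0.001 -0.002] mm 138
```

>>> jog_arm(
  rows=[
    [[-0.01,0.15,0],[0,0,0]],
    [[-0.02,0.3,0],[0,0,0]],
    [[-0.03,0.45,0.1],[0,0,0]],
    [[-0.044,0.6,0.2],[0,0,0]],
    [[-0.044,0.65,0.235],[0,0,0]],
  ],
)

```text
t: 11.35
tool_pos: [0.5111, -0.2002, 0.1481]
orientation: [-3.131, -0.23, 0.006]
force: [-0.1, 0.1, -0.3]
opening: 0.0555
gripper_force: 0.0
```

```bash
python3 - <<'E'
from h import *
np.set_printoptions(precision=4,suppress=True)
cam('side');W=cam('wrist');plan((.511,-.2017,.024,8.3))
ct=blob(W,(105,150,115),(125,255,255),(200,0,500,270))[0];q=quad(ct);print(q.tolist(),onz(W,q,.087))
E
```

```text
now [ 0.5115 -0.1992  0.1492] yaw 8.42 t 11.45 open 0.0559
shift [-0.002  0.013  0.626] turn [-0.002  0.002  0.001] mm 125
[[336, 162], [336, 269], [305, 269], [304, 163]] [[ 0.5716 -0.2032  0.087 ]
 [ 0.493  -0.2158  0.087 ]
 [ 0.4896 -0.1925  0.087 ]
 [ 0.5676 -0.181   0.087 ]]
```

>>> jog_arm(
  rows=[
    [[0,0.013,0.15],[0,0,0]],
    [[0,0.013,0.3],[0,0,0]],
    [[0,0.013,0.45],[0,0,0]],
    [[0,0.013,0.56],[0,0,0]],
    [[0,0.013,0.62],[0,0,0]],
  ],
)

```text
t: 11.95
tool_pos: [0.5125, -0.2002, 0.026]
orientation: [-3.131, -0.234, 0.003]
force: [-0.2, 0.7, 0.5]
opening: 0.0558
gripper_force: 0.0
```

>>> jog_arm(
  rows=[
    [[0,0,0],[0,0,0]],
    [[0,0,0],[0,0,0]],
    [[0,0,0],[0,0,0]],
    [[0,0,0],[0,0,0]],
    [[0,0,0],[0,0,0]],
  ],
  hand=1,
  squeeze=50,
)

```text
t: 12.45
tool_pos: [0.5139, -0.2029, 0.0288]
orientation: [3.132, 0.232, 0.003]
force: [0.3, 1.6, 5.3]
opening: 0.0258
gripper_force: 49.9
```

>>> jog_arm(
  rows=[
    [[0,0,-0.08],[0,0,0]],
    [[0,0,-0.16],[0,0,0]],
    [[0,0,-0.28],[0,0,0]],
    [[0,0,-0.38],[0,0,0]],
    [[0,0,-0.4],[0,0,0]],
  ],
)

```text
t: 12.95
tool_pos: [0.515, -0.2037, 0.1113]
orientation: [3.13, 0.232, 0.008]
force: [0.4, -0.8, -1.2]
opening: 0.0254
gripper_force: 49.9
```

```bash
python3 - <<'E'
from h import *
plan((.492,-.105,.105,1.2),(.492,-.105,.075,1.2));print(robot.read_state()['force'])
E
```

```text
now [ 0.515  -0.2037  0.1113] yaw 8.49 t 12.95 open 0.0254
shift [-0.041 -0.505  0.029] turn [ 0.002 -0.003  0.081] mm 102
shift [0.   0.   0.15] turn [0. 0. 0.] mm 30
[ 0.41416706 -0.83175016 -1.20515355]
```

>>> jog_arm(
  rows=[
    [[-0.01,-0.12,0],[0,0,0.02]],
    [[-0.02,-0.25,0],[0,0,0.04]],
    [[-0.03,-0.38,0],[0,0,0.06]],
    [[-0.041,-0.5,0],[0,0,0.081]],
    [[-0.041,-0.5,0.05],[0,0,0.081]],
  ],
)

```text
t: 13.45
tool_pos: [0.4902, -0.1028, 0.0979]
orientation: [-3.141, -0.035, -0.002]
force: [0.4, -0.5, -2.1]
opening: 0.0255
gripper_force: 49.9
```

>>> jog_arm(
  rows=[
    [[0,0,0.05],[0,0,0]],
    [[0,0,0.08],[0,0,0]],
    [[0,0,0.1],[0,0,0]],
    [[0,0,0.11],[0,0,0]],
    [[0,0,0.11],[0,0,0]],
  ],
)

```text
t: 13.95
tool_pos: [0.4899, -0.1053, 0.0751]
orientation: [-3.141, -0.032, 0.001]
force: [-0.3, 0.2, -1.8]
opening: 0.0256
gripper_force: 49.9
```

```bash
python3 - <<'E'
from h import *
np.set_printoptions(precision=4,suppress=True)
S=cam('side');W=cam('wrist');plan((.492,-.105,.070,1.2));print(robot.read_state()['force'])
S['frame']=cv2.resize(S['frame'][160:310,270:470],(800,600),interpolation=cv2.INTER_CUBIC);save(S,'s6')
E
```

```text
now [ 0.4903 -0.1052  0.0757] yaw 1.18 t 14.05 open 0.0252
shift [ 0.008 -0.001  0.029] turn [ 0. -0. -0.] mm 6
[ 0.0383 -0.7793 -1.6548]
```

View pics/s6.png

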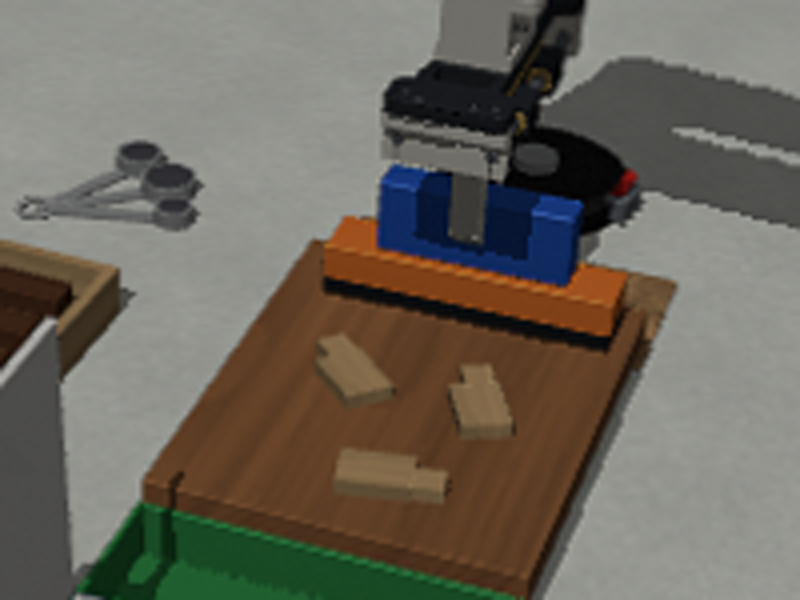

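The scraper sits parallel to the board's edge at (475,290), just above the board, with all three chips in front of it. I'll lower it to contact.

>>> jog_arm(
  rows=[
    [[0,0,0.01],[0,0,0]],
    [[0,0,0.02],[0,0,0]],
    [[0,0,0.02],[0,0,0]],
  ],
)

```text
t: 14.35
tool_pos: [0.4906, -0.1049, 0.0727]
orientation: [3.141, 0.033, 0.002]
force: [-4.0, 1.5, 7.0]
opening: 0.0262
gripper_force: 50.0
```

>>> jog_arm(
  rows=[
    [[0,0,0.01],[0,0,0]],
    [[0,0,0.01],[0,0,0]],
    [[0,0,0.01],[0,0,0]],
  ],
)

```text
t: 14.65
tool_pos: [0.4907, -0.1049, 0.0726]
orientation: [3.141, 0.034, 0.002]
force: [-12.7, 5.1, 23.0]
opening: 0.026
gripper_force: 50.0
```

>>> jog_arm(
  rows=[
    [[0,-0.07,-0.006],[0,0,0]],
    [[0,-0.16,-0.006],[0,0,0]],
    [[0,-0.26,-0.006],[0,0,0]],
    [[0,-0.36,-0.006],[0,0,0]],
    [[0,-0.46,-0.006],[0,0,0]],
  ],
)

```text
t: 15.15
tool_pos: [0.4899, -0.0136, 0.0726]
orientation: [3.139, 0.033, 0.006]
force: [0.6, -5.3, 6.7]
opening: 0.0253
gripper_force: 50.0
```

>>> jog_arm(
  rows=[
    [[0,-0.1,0],[0,0,0]],
    [[0,-0.2,0],[0,0,0]],
    [[0,-0.28,0],[0,0,0]],
    [[0,-0.36,0],[0,0,0]],
    [[0,-0.4,0],[0,0,0]],
  ],
)

```text
t: 15.65
tool_pos: [0.4882, 0.0669, 0.0726]
orientation: [3.139, 0.034, 0.006]
force: [-0.2, -6.6, 7.1]
opening: 0.0259
gripper_force: 50.0
```

```bash
python3 - <<'E'
from h import *
np.set_printoptions(precision=4,suppress=True)
S=cam('side');plan((.4865,.145,.0727,1.2));print(robot.read_state()['force'])
S['frame']=cv2.resize(S['frame'][210:360,250:450],(800,600),interpolation=cv2.INTER_CUBIC);save(S,'s7')
E
```

```text
now [0.4881 0.0678 0.0726] yaw 1.26 t 15.7 open 0.0256
shift [ 0.    -0.386 -0.001] turn [ 0.001 -0.002  0.001] mm 77
[ 0.108  -1.9719  9.4707]
```

View pics/s7.png

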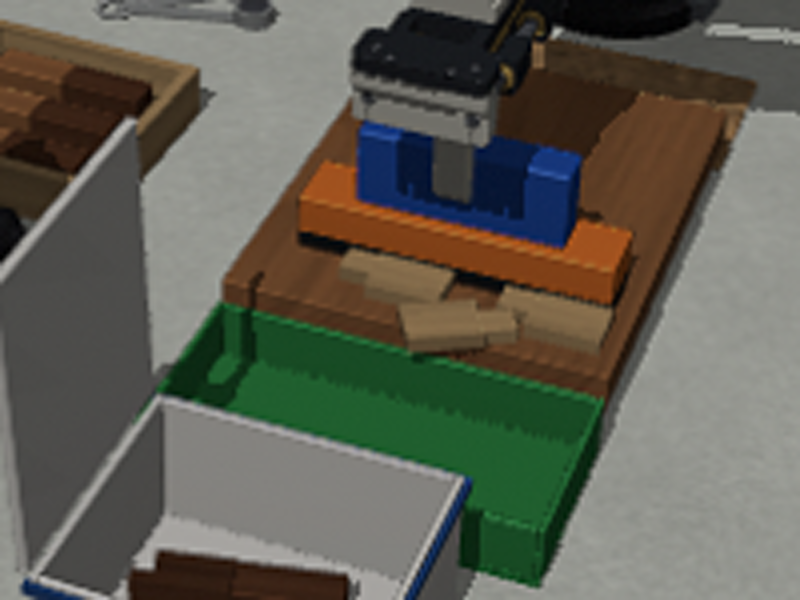

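All three chips, at (395,275), (460,325) and (560,315), are being swept flat ahead of the block toward the tray. Continuing.

>>> jog_arm(
  rows=[
    [[0,-0.08,-0.002],[0,0,0]],
    [[0,-0.17,-0.002],[0,0,0]],
    [[0,-0.26,-0.002],[0,0,0]],
    [[0,-0.35,-0.002],[0,0,0]],
    [[0,-0.43,-0.002],[0,0,0]],
  ],
)

```text
t: 16.2
tool_pos: [0.486, 0.153, 0.0726]
orientation: [3.14, 0.033, 0.005]
force: [1.2, -3.0, -0.9]
opening: 0.026
gripper_force: 50.0
```

>>> jog_arm(
  rows=[
    [[0,-0.02,0],[0,0,0]],
    [[0,-0.02,0],[0,0,0]],
    [[0,-0.02,0],[0,0,0]],
  ],
)

```text
t: 16.5
tool_pos: [0.4841, 0.1567, 0.0706]
orientation: [3.141, 0.033, -0.002]
force: [0.9, -0.2, -2.2]
opening: 0.0254
gripper_force: 50.0
```

```bash
python3 - <<'E'
from h import *
np.set_printoptions(precision=4,suppress=True)
S=cam('side');T=cam('top');plan((.4865,.10,.0727,1.2));print(robot.read_state()['force'])
a=cv2.resize(S['frame'][250:370,250:450],(800,480),interpolation=cv2.INTER_CUBIC)
S['frame']=a;save(S,'s8')
E
```

```text
now [0.4843 0.1564 0.0707] yaw 1.17 t 16.6 open 0.0259
shift [ 0.005  0.282 -0.01 ] turn [ 0.  0. -0.] mm 57
[ 0.4059  0.0875 -1.6406]
```

View pics/s8.png

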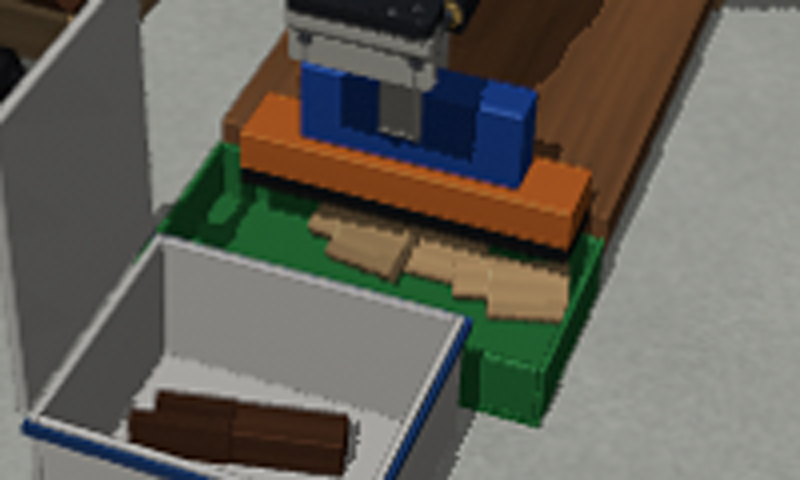

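All three chips lie on the tray floor at (360,245), (430,260) and (520,285), and the peg is in the basin. Returning the scraper to the mat.

>>> jog_arm(
  rows=[
    [[0,0.02,-0.1],[0,0,0]],
    [[0,0.05,-0.2],[0,0,0]],
    [[0,0.15,-0.28],[0,0,0]],
    [[0.01,0.3,-0.3],[0,0,0]],
    [[0.01,0.49,-0.3],[0,0,0]],
  ],
)

```text
t: 17.1
tool_pos: [0.4895, 0.0584, 0.1324]
orientation: [-3.141, -0.035, -0.004]
force: [1.1, 0.4, -3.4]
opening: 0.0254
gripper_force: 50.0
```

>>> jog_arm(
  rows=[
    [[0,0.2,0],[0,0,0]],
    [[0.01,0.4,0],[0,0,0]],
    [[0.02,0.6,0],[0,0,0]],
    [[0.02,0.8,0],[0,0,0]],
    [[0.02,1.0,0],[0,0,0]],
  ],
)

```text
t: 17.6
tool_pos: [0.4963, -0.1429, 0.131]
orientation: [-3.141, -0.032, -0.0]
force: [1.6, -0.3, -2.4]
opening: 0.0254
gripper_force: 50.0
```

```bash
python3 - <<'E'
from h import *
cam('side');plan((.498,-.202,.085,1.2),(.498,-.202,.03,1.2))
E
```

```text
now [ 0.4962 -0.1487  0.1312] yaw 1.02 t 17.65 open 0.0256
shift [0.004 0.266 0.232] turn [ 0.003 -0.    -0.002] mm 71
shift [0.    0.    0.275] turn [0. 0. 0.] mm 55
```

>>> jog_arm(
  rows=[
    [[0,0.12,0],[0,0,0]],
    [[0.004,0.24,0],[0,0,0]],
    [[0.004,0.266,0.1],[0,0,0]],
    [[0.004,0.266,0.25],[0,0,0]],
    [[0.004,0.266,0.35],[0,0,0]],
  ],
)

```text
t: 18.15
tool_pos: [0.4976, -0.1943, 0.0591]
orientation: [-3.141, -0.031, 0.002]
force: [-0.8, 0.3, -2.3]
opening: 0.0258
gripper_force: 50.0
```

>>> jog_arm(
  rows=[
    [[0,0,0.06],[0,0,0]],
    [[0,0,0.11],[0,0,0]],
    [[0,0,0.13],[0,0,0]],
    [[0,0,0.13],[0,0,0]],
  ],
)

```text
t: 18.55
tool_pos: [0.4988, -0.1939, 0.0352]
orientation: [-3.141, -0.033, -0.0]
force: [0.1, -0.0, -2.1]
opening: 0.0259
gripper_force: 50.0
```

>>> jog_arm(
  rows=[
    [[0,0,0.015],[0,0,0]],
    [[0,0,0.03],[0,0,0]],
    [[0,0,0.03],[0,0,0]],
    [[0,0,0.03],[0,0,0]],
  ],
)

```text
t: 18.95
tool_pos: [0.4989, -0.194, 0.0293]
orientation: [3.141, 0.033, 0.0]
force: [-0.4, -0.3, -2.4]
opening: 0.0259
gripper_force: 50.0
```

>>> jog_arm(
  rows=[
    [[0,0,0.007],[0,0,0]],
    [[0,0,0.007],[0,0,0]],
  ],
)

```text
t: 19.15
tool_pos: [0.4991, -0.1941, 0.0287]
orientation: [3.141, 0.033, 0.001]
force: [-3.5, 1.4, 5.5]
opening: 0.0259
gripper_force: 50.0
```

Contact with the mat. Release and lift.

>>> jog_arm(
  rows=[
    [[0,0,0],[0,0,0]],
    [[0,0,0],[0,0,0]],
    [[0,0,0],[0,0,0]],
    [[0,0,0],[0,0,0]],
    [[0,0,0],[0,0,0]],
  ],
  hand=-0.2,
)

```text
t: 19.65
tool_pos: [0.4988, -0.194, 0.0277]
orientation: [3.141, 0.033, -0.0]
force: [-0.2, 0.2, -0.6]
opening: 0.0555
gripper_force: 0.0
```

>>> jog_arm(
  rows=[
    [[0,0,-0.1],[0,0,0]],
    [[0,0,-0.25],[0,0,0]],
    [[0,0,-0.45],[0,0,0]],
    [[0,0,-0.65],[0,0,0]],
    [[0,0,-0.8],[0,0,0]],
  ],
)

```text
t: 20.15
tool_pos: [0.4994, -0.1943, 0.1906]
orientation: [3.14, 0.033, 0.004]
force: [0.3, -0.5, -0.6]
opening: 0.0559
gripper_force: 0.0
```

```bash
python3 - <<'E'
from h import *
np.set_printoptions(precision=4,suppress=True)
T=cam('top');S=cam('side');T=cam('top');W=cam('wrist');save(T,'t9');plan()
S['frame']=cv2.resize(S['frame'][170:410,230:480],(625,600));b=W['frame']
save(S,'s9')
ct=blob(W,(105,150,115),(125,255,255),(200,0,500,270))[0];q=quad(ct);print(q.tolist(),onz(W,q,.087))
E
```

```text
now [ 0.4992 -0.1942  0.1883] yaw 1.21 t 20.35 open 0.0556
[[329, 166], [330, 269], [303, 269], [302, 168]] [[ 0.5561 -0.2021  0.087 ]
 [ 0.4667 -0.2055  0.087 ]
 [ 0.4662 -0.1816  0.087 ]
 [ 0.554  -0.1799  0.087 ]]
```

View pics/s9.png

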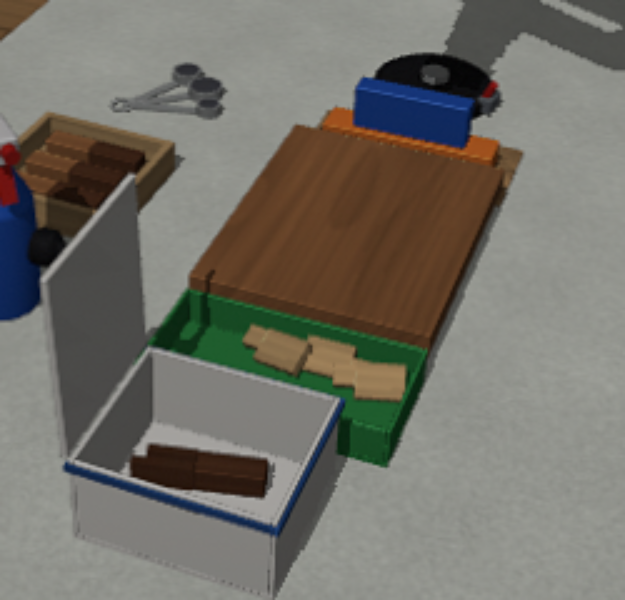

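The board is clear: the chips are on the tray floor around (330,360), the peg is in the basin at (200,470), and the scraper stands upright on the mat at (410,130). The spoons and bottle have not moved.

```bash
python3 -c "
from h import *
print(robot.close_job())"
```

```text
the job is handed in; nothing more can be done
None
```

The job is handed in (no verdict was returned): the last pictures showed the peg in the basin, all three chips in the tray, the scraper upright on its mat, and the bottle and spoons where they were.

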